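# Hold a squeegee blade in the edge gauge's window

## Robot

A 6-joint arm with a two-finger parallel gripper is mounted at the origin on the work surface. World frame = base frame: x ahead of the robot, y to its left, z up, the work surface at z = 0. Lengths are in mm, angles in degrees, forces in N, time in s.
With the tool pointing down it reaches from about 300 to 950 mm from the base axis. Payload 3.1 kg.
Tool frame: the origin (TCP) lies on the centre line of the jaws, within the pads' length; the fingertips stand ahead of it and the grasp point (between the pads) lies 2 mm behind it (env.tip_reach is the z of the fingertips in the tool frame, in mm); z points along the fingers, y is the direction in which the jaws open and shut (so a half turn about z gives the same grasp; the last joint's range is limited). The gripper opens to 85 mm and grips with 20 to 120 N. Pads are 22 mm wide; open, the fingers measure 114 mm over their backs; the gripper's body (76 mm by 85 mm) begins 54 mm behind the grasp point. The pads swing forward as they close: fully open they stand 13 mm farther back than shut.
Start: joints at [-69.712, 17.653, 93.61, -0, 68.738, -3.994], TCP at [256.992, -569.726, 248.272] pointing down, gripper open.
Joint ranges: [-175.34, 175.34], [-45.06, 112.39], [2.9, 150.54], [-68.45, 248.45], [3.09, 151.38], [-168.51, 168.51]. Speed limits (degrees/s): [159.86, 159.86, 180, 180, 180, 180].

## Interface

Orientations are given as a 3x3 rotation matrix whose columns are the frame's x, y, z axes.
In Python, from station import env gives the robot as it stands.
- The arm moves only by the shell command python3 -m handwheel 'ROWS' [FORCE]. ROWS is a JSON object of lists of equal length, an entry for each row: "translation": the shift along the tool's x, y, z in cm, a list of three; "spin": the turn about the tool's z in rad; "fingers": the gripper's target within -1 to 1 (shut at 1, half-way at 0, fully open at -1). In form: {"translation": [[tx, ty, tz], ...], "spin": [spin, ...], "fingers": [fingers, ...]}. A call has 1 to 20 rows; each row is the pose to reach, as a shift and turn from the pose commanded when the call began, along the tool's axes at that moment; what a row does not reach only later rows make up. A row lasts 1/8 s, in which the tool goes at most 62.5 mm and 10.7 degrees, less where a joint would pass 70% of its speed; a pose out of reach is approached as far as the arm can. A call with a gripper value outside its range is refused whole. The fingers move at their own pace and stop on an object; FORCE is the grip in N (left out, the last holds). Time passes only in rows, so rows that repeat a pose let the fingers close. It gives the time, the measured TCP pose, the force and the opening at its end, in the units of the state.
- env.sense(): the state, without advancing time (a new reading comes with each control period).
- env.capture(name): name is "side" or "top" or "wrist"; returns the picture (480x640x3 uint8, red, green, blue); there is no depth.
- env.camera_params(name): a dict with "K" (3x3 intrinsics, pixels), "D" ([k1, k2, p1, p2, k3] as OpenCV has them; the pictures are not rectified), "position" and "orientation" of the camera in the world; the wrist camera has in their place "mount" (4x4, takes a point from camera to tool coordinates, whose origin is the TCP and whose axes are the flange's). Camera axes: x right, y up, looking along -z (the intrinsics and any distortion apply to the point x, -y, -z); pixel columns grow to the right and rows downward; lengths in mm; the calibration is good to about 2 mm. A picture is of the moment at which its call begins: read the wrist's pose just before it. camera_params takes no time and is no camera call.
- env.finish_job(): hands the job in, once; it reports no verdict.
The state is a dict: "time_s": time; "joint_positions": joint angles; "dq": joint speeds; "effort": joint torques, N m; "tcp_pos": TCP position; "tool_rot": TCP orientation; "contact_force": force on the tool from outside, world axes, zero at the start; "moment": the same for the moment, N m; "opening": finger opening in mm.
Only numpy, scipy, OpenCV 4.12 (cv2) and the standard library are available. Lean on these libraries where they do the work, as an engineer would, in place of code of your own. Each camera call takes 0.05 s, during which the arm holds its last target.

## Task

Check the edge of the short squeegee: wind the edge gauge's handwheel anticlockwise (seen from above) one full turn, up to its stop, so that the shutter under the window is drawn fully open, then take the short squeegee from its rest and lower its blade upright through the window until about half of the blade's height is inside. Finish while holding it there with the gripper, still, hanging free of the bottom and of the handle's shoulders and not pressed hard against the window's sides; leave the long squeegee and the other things on the table where they are.

Things in the scene. Friction and masses are not known exactly. Their poses are not given: they have to be found in the camera images.
- gauge: The edge gauge: a grey machine fixed to the table, a narrow tower (136 x 60 mm, 110 mm high) with the window in its top, beside a low deck (136 mm wide, 50 mm high, reaching to 220 mm from the window's centre along y) with the handwheel. Place and yaw (within 0.3 rad) vary. Origin on the table straight below the window's centre; y towards the handwheel, z up.
- window (a point): Centre of the slot right through the tower's 6 mm top plate, level with the plate's top face, 110 mm above the table. x along the slot, y across it towards the handwheel, z up. The slot is 94 mm long and 10 mm wide (blade: 90 x 8 mm), its mouth chamfered 1.5 mm. Below the open shutter the tower is empty down to 102 mm below the mouth.
- shutter: Steel shutter 5 mm thick in the tower, its top 12 mm below the window's mouth; slides along the window's y. Shut at first, it blocks the slot; it is clear of the slot when the handwheel is fully wound. Origin: under the window's centre when shut.
- crank (a joint): Angle of the handwheel (rad) about its upright axis: grows anticlockwise seen from above, starts between 0 and 0.2, hard stop at 6.7 (shutter fully open; above 6.5 counts). It is geared to the shutter (3 mm per rad), turns against a light friction (about 3 N at the knob) and stays where it is left.
- crank_axis (a point): Point on the handwheel's upright axis, 90 mm above the table, 125 mm from the window's centre along the window's y. The wheel is a dark steel rim of 132 mm outer diameter with three spokes, its rim top 70 mm above the table.
- crank_knob (a point): Point on the axis of the handwheel's upright black grip knob, 94 mm above the table, 52 mm from the wheel's axis; moves with the wheel. The knob is round, 22 mm in diameter, spans 71 to 117 mm above the table, and spins freely on its own pin, so it can be gripped firmly from above and carried round in a circle without turning the hand.
- squeegee: The short squeegee (90 mm long, loose, 0.15 to 0.31 kg), upright: wooden handle 24 mm thick, 60 mm high, over a rigid dark blade 8 mm thick that protrudes 40 mm, both 90 mm long. Origin: middle of the blade's lower edge; x along the length, y across the thickness, z up (blade z 0 to 40 mm, handle 40 to 100 mm). Either way round fits the window.
- squeegee_edge (a point): Middle of the lower edge of the short squeegee's blade (the same point and axes as the squeegee's origin).
- rest_a: Fixed steel rest of the short squeegee: 120 x 60 mm base, two parallel rails along x, 56 mm high, 14 mm apart and 34 mm wide over both. The handle's shoulders lie on the rails, the blade hangs between them, its edge 16 mm above the table. Origin under its centre. Which of the two places on the table it has varies.
- rest_b: The identical rest of the long squeegee.
- long_squeegee: The long squeegee, a bystander, on the other rest: the same section and height, but 130 mm long; does not fit the window. Origin as for the short one.
- ink_jar: Bystander: white jar, 68 mm in diameter, 85 mm high, standing; origin under its centre.
- ink_tin: Bystander: steel tin, 72 mm in diameter, 100 mm high, standing; origin under its centre.
- tape_roll: Bystander: roll of brown tape lying flat, 92 mm in diameter, 24 mm high; origin under its centre.
- ink_knife: Bystander: ink knife with a wooden handle lying flat; origin under its middle, x along its length.
- star_knob: Bystander: spare black clamp knob with a steel stud pointing up, about 46 mm wide and 54 mm high; origin under its centre.
- offcut: Bystander: wooden block 45 x 70 x 30 mm; origin under its centre.
Mind the look-alikes: they are no part of the job. Leave any pink look-alike of the squeegee alone.

How it is judged:
By the outcome, as a careful person would: the job done as asked, in the order asked, and still so for the second after the job is handed in, while the arm keeps its last pose, push and grip.
It also fails if it takes over 72 s, if anything falls off the work surface, if the arm or the gripper's body presses on something with over 40 N, if the wrist force passes 120 N, or if a joint passes its speed limit or range.

## Working session

There is one attempt and no reset: what is moved stays moved. The work goes in short steps, Python scripts to look and compute and a shell command to move; the robot and the scene stay as the last step left them, time stands still between calls to the robot, and variables do not carry over. Pictures are saved under pics/ and viewed, and the job is handed in when it is done.

```bash
ls; mkdir -p pics; python3 - <<'E'
from station import env
import cv2, numpy as np
np.set_printoptions(precision=3,suppress=True)
for n in ["side","top","wrist"]:
    s=env.sense(); im=env.capture(n); cv2.imwrite(f"pics/{n}0.png",im[:,:,::-1])
    p=env.camera_params(n); print(n,{k:np.array(v).tolist() for k,v in p.items()})
s=env.sense(); print(s, env.tip_reach)
E
```

```text
pics
side {'K': [[614.8294054996653, 0.0, 317.7330571225211], [0.0, 614.8294054996653, 240.50778947926486], [0.0, 0.0, 1.0]], 'D': [-0.04173067390430237, 0.0, 0.0, 0.0, 0.0], 'position': [95.16003532842167, 766.3078810326119, 994.576564935172], 'orientation': [[-0.8617055692579934, 0.3592085880509317, -0.3583750858809993], [-0.5074032033331483, -0.6067539257449477, 0.6118755288785084], [0.0023454545438869132, 0.709097217498102, 0.7051068252253923]]}
top {'K': [[513.7350601288438, 0.0, 323.2778765653037], [0.0, 513.7350601288438, 238.35539351881556], [0.0, 0.0, 1.0]], 'D': [0.013795013250298815, 0.0, 0.0, 0.0, 0.0], 'position': [429.4876915387158, -38.151208604896006, 1178.337926583013], 'orientation': [[-0.017262427699146078, 0.9933727486335027, -0.11363358157803595], [-0.9998450547585054, -0.017542179442488665, -0.001462332167850147], [-0.003446021603727049, 0.1135907311919768, 0.9935216508573826]]}
wrist {'K': [[359.42391132766, 0.0, 320.5184364860198], [0.0, 359.42391132766, 239.83164248199634], [0.0, 0.0, 1.0]], 'D': [-0.0433843452799188, 0.0, 0.0, 0.0, 0.0], 'mount': [[0.0007917769678017014, 0.9642261303601771, 0.26507987969642305, 65.65618840152125], [0.999999685886408, -0.0007730696713257559, -0.00017490102027296813, 0.11732582365031607], [3.628108149808658e-05, 0.2650799349138297, -0.9642264395824052, -124.72342449438464], [0.0, 0.0, 0.0, 1.0]]}
{'time_s': 0.15, 'joint_positions': array([-69.711,  17.696,  93.673,   0.001,  68.739,  -3.993]), 'dq': array([-0.068, -0.105, -0.215,  0.006, -0.025,  0.029]), 'effort': array([ -0.001, -41.58 , -27.715,  -0.   ,   0.006,  -0.   ]), 'tcp_pos': array([ 256.785, -569.13 ,  247.278]), 'tool_rot': array([[ 0.912,  0.411, -0.001],
       [ 0.411, -0.912,  0.002],
       [ 0.   , -0.002, -1.   ]]), 'contact_force': array([ 0.021, -0.549, -0.08 ]), 'moment': array([-0.08 ,  0.004, -0.002]), 'opening': 85.36024252138205} 17.0
```

View pics/top0.png

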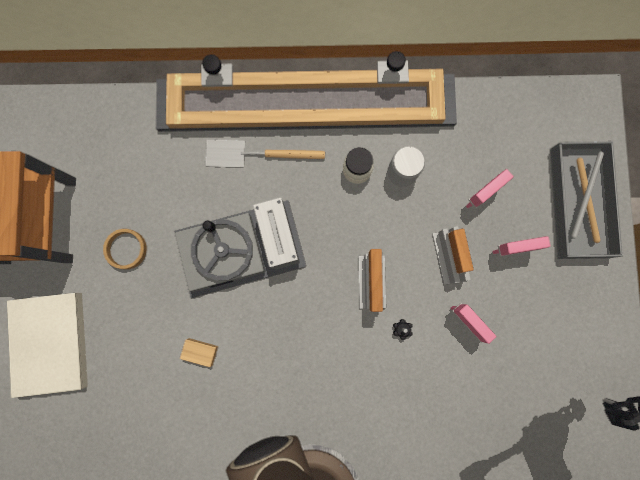

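View pics/side0.png

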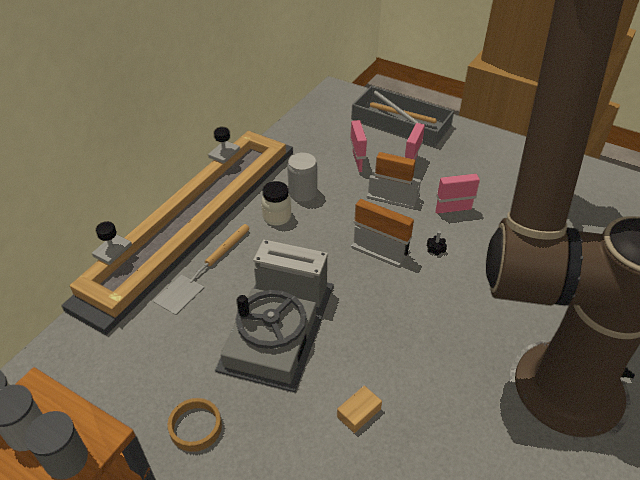

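The top picture shows the window at about (277,231), the wheel hub at (221,250) and the knob at (208,227). There are two brown squeegees: the longer at (376,280) and the shorter at (461,250). The three pink ones at (491,188), (525,246) and (475,323) are look-alikes. I'll enlarge the crops to check.

```bash
cat > h.py <<'E'
import numpy as np, cv2
from station import env
np.set_printoptions(precision=2,suppress=True)
F=np.diag([1,-1,-1.])
def cam(n,s=None):
    p=env.camera_params(n)
    if n=="wrist":
        s=s or env.sense(); M=np.array(p["mount"]); R=np.array(s["tool_rot"])
        return np.array(p["K"]),np.array(p["D"]),R@M[:3,:3],R@M[:3,3]+np.array(s["tcp_pos"])
    return np.array(p["K"]),np.array(p["D"]),np.array(p["orientation"]),np.array(p["position"])
def ray(c,px):
    K,D,R,t=c; u=cv2.undistortPoints(np.array([[px]],float),K,D)[0,0]
    return t, R@F@np.array([u[0],u[1],1])
def at(c,px,z):
    t,d=ray(c,px); return t+d*(z-t[2])/d[2]
def proj(c,P):
    K,D,R,t=c; q=(np.atleast_2d(P)-t)@R@F
    return cv2.projectPoints(q,np.zeros(3),np.zeros(3),K,D)[0][:,0]
def crop(src,x0,y0,x1,y1,k,out):
    im=cv2.imread(src)[y0:y1,x0:x1]; cv2.imwrite(out,cv2.resize(im,None,fx=k,fy=k,interpolation=cv2.INTER_CUBIC))
E
python3 - <<'E'
from h import *
crop("pics/top0.png",170,190,310,300,5.5,"pics/c1.png")
crop("pics/top0.png",350,210,490,320,5.5,"pics/c2.png")
E
```

```text
(no output)
```

View pics/c1.png

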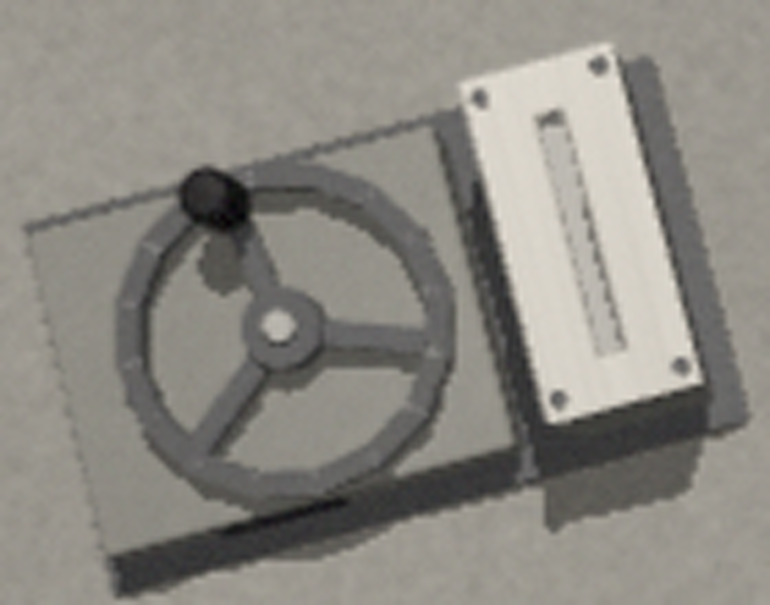

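View pics/c2.png

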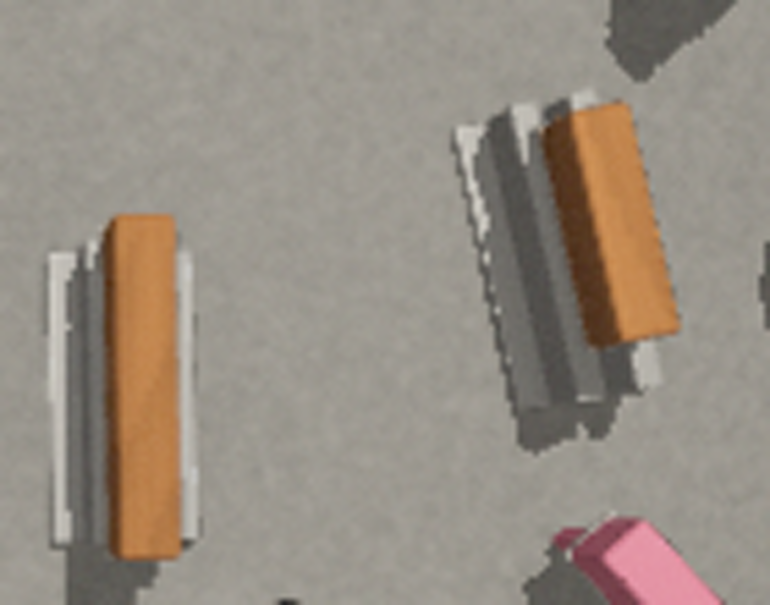

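The short squeegee is the right-hand brown one, top at about (461,250). Its handle is about 90 mm long against 130 mm for the one on the left, and it isn't pink.

```bash
python3 - <<'E'
from h import *
c=cam("top")
k=5.5
def P(x,y,z,ox,oy): return at(c,(ox+x/k-.5+.5/k,oy+y/k-.5+.5/k),z)
pl=[P(*q,110,170,190) for q in [(460,85),(612,43),(703,383),(553,423)]]
for p in pl: print("plate",p)
W=np.mean(pl,0); print("win",W, "slot",[P(*q,110,170,190) for q in [(550,114),(610,354)]])
ey=(pl[0]+pl[3]-pl[1]-pl[2]);ex=(pl[0]+pl[1]-pl[2]-pl[3])
print("yaw from y", np.degrees(np.arctan2(ey[1],ey[0])),"from x",np.degrees(np.arctan2(ex[1],ex[0])))
print("hub",P(278,325,75,170,190)); print("knob",P(216,193,117,170,190))
sq=[P(*q,116,350,210) for q in [(577,113),(630,102),(679,328),(621,346)]]
for p in sq: print("sq",p)
S=np.mean(sq,0);print(S); d=sq[0]+sq[1]-sq[2]-sq[3]; print("dir",np.degrees(np.arctan2(d[1],d[0])),np.linalg.norm(d)/2, np.linalg.norm(sq[0]-sq[1]))
s=env.sense(); print(s["tool_rot"])
E
```

```text
plate [624.99 109.92 110.  ]
plate [640.31  51.51 110.  ]
plate [508.86  18.07 110.  ]
plate [494.7   74.98 110.  ]
win [567.22  63.62 110.  ] slot [array([613.11,  75.48, 110.  ]), array([520.5 ,  53.22, 110.  ])]
yaw from y 104.34170237084507 from x 14.641506810994098
hub [537.19 186.3   75.  ]
knob [583.79 201.54 117.  ]
sq [ 563.39 -309.97  116.  ]
sq [ 567.23 -330.17  116.  ]
sq [ 481.46 -344.34  116.  ]
sq [ 475.09 -322.33  116.  ]
[ 521.79 -326.71  116.  ]
dir 8.665577611714678 88.03911490027866 20.559411156293724
[[ 0.91  0.41 -0.  ]
 [ 0.41 -0.91  0.  ]
 [ 0.   -0.   -1.  ]]
```

```bash
cat >> h.py <<'E'
def to(x,y,z,yaw=None):
    s=env.sense(); R=np.array(s["tool_rot"]); d=R.T@(np.array([x,y,z])-s["tcp_pos"])/10
    print("t",round(s["time_s"],2),"tcp",s["tcp_pos"],"f",s["contact_force"],"open",round(s["opening"],1),"yawy",np.degrees(np.arctan2(R[1,1],R[0,1])),"Z",R[:,2])
    print("shift cm",d)
E
python3 -c "
from h import *
to(575,150,250)"
```

```text
t 0.15 tcp [ 256.78 -569.13  247.28] f [ 0.02 -0.55 -0.08] open 85.4 yawy -65.71852349950066 Z [-0.  0. -1.]
shift cm [ 58.58 -52.47  -0.17]
```

```bash
python3 -m handwheel '{"translation": [[4,-3.6,0],[8,-7.2,0],[12,-10.8,0],[16,-14.3,0],[20,-17.9,0],[24,-21.5,0],[28,-25.1,0],[32,-28.7,0],[36,-32.2,0],[40,-35.8,0],[44,-39.4,0],[48,-43,0],[52,-46.6,0],[55.5,-49.7,0],[57.5,-51.5,0],[58.6,-52.5,0],[58.6,-52.5,0],[58.6,-52.5,0]], "spin": [0,0,0,0,0,0,0,0,0,0,0,0,0,0,0,0,0,0], "fingers": [-1,-1,-1,-1,-1,-1,-1,-1,-1,-1,-1,-1,-1,-1,-1,-1,-1,-1]}' 40
python3 - <<'E'
from h import *
import pickle
s=env.sense(); im=env.capture("wrist"); cv2.imwrite("pics/w1.png",im[:,:,::-1]); pickle.dump(s,open("w1.pkl","wb")); to(575,150,250)
E
```

```text
time_s: 2.4
tcp_pos: [574.8, 148.8, 248.0]
tool_rot: [[0.912, 0.411, -0.001], [0.411, -0.912, -0.001], [-0.001, 0.0, -1.0]]
contact_force: [0.4, 0.2, 0.5]
opening: 85.5
t 2.45 tcp [574.83 148.66 248.14] f [ 0.36 -0.58  0.34] open 85.6 yawy -65.78426191555477 Z [-0. -0. -1.]
shift cm [ 0.07 -0.11 -0.19]
```

View pics/w1.png

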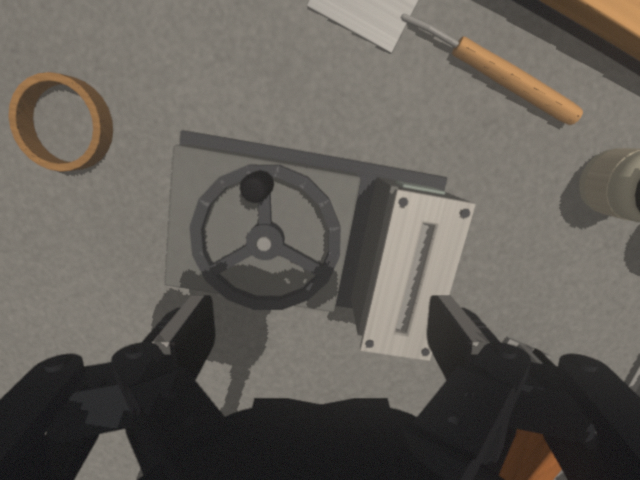

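```bash
python3 - <<'E'
from h import *
crop("pics/w1.png",160,120,360,270,4,"pics/w1a.png")
crop("pics/w1.png",340,170,500,370,3,"pics/w1b.png")
E
```

```text
(no output)
```

View pics/w1a.png

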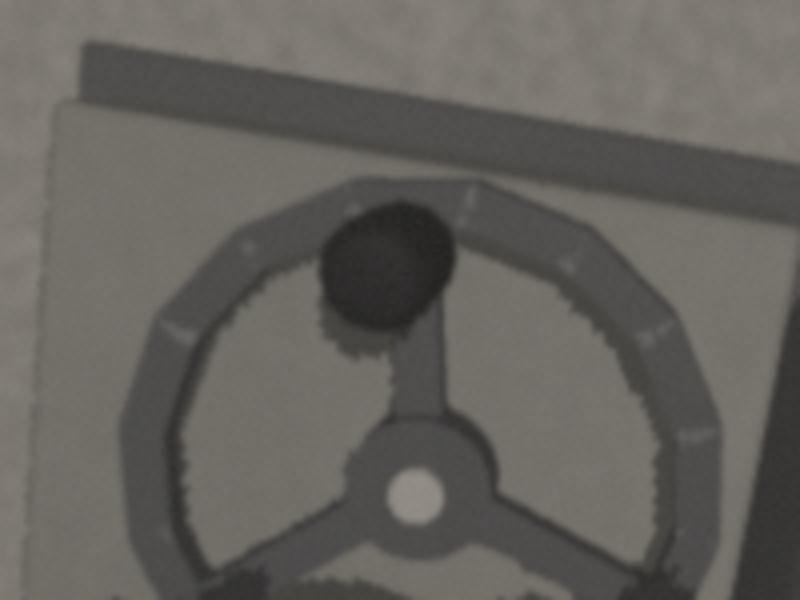

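View pics/w1b.png

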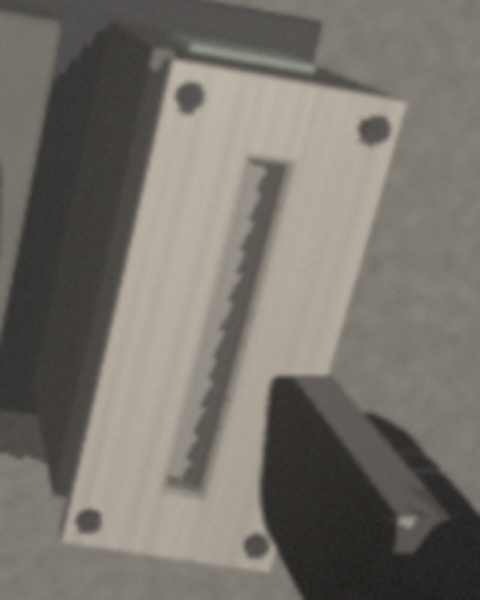

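```bash
python3 - <<'E'
from h import *
import pickle
c=cam("wrist",pickle.load(open("w1.pkl","rb")))
def P(x,y,z,ox,oy,k): return at(c,(ox+x/k-.5+.5/k,oy+y/k-.5+.5/k),z)
A=lambda q,z:P(*q,z,160,120,4); B=lambda q:P(*q,110,340,170,3)
pl=[B(q) for q in [(172,60),(405,100),(270,570),(64,542)]]
sl=[B(q) for q in [(250,158),(293,162),(207,497),(165,490)]]
for p in pl+sl: print(p)
print("plate c",np.mean(pl,0),"slot c",np.mean(sl,0))
for q in (pl,sl):
  e=q[0]+q[1]-q[2]-q[3]; print(np.degrees(np.arctan2(e[1],e[0])),np.linalg.norm(e)/2)
  e=q[0]-q[1]-q[2]+q[3]; print(np.degrees(np.arctan2(e[1],e[0])),np.linalg.norm(e)/2)
print("hub",A((415,495),76),"knob",A((381,268),117))
E
```

```text
[626.47 110.45 110.  ]
[641.75  53.02 110.  ]
[510.99  18.78 110.  ]
[495.55  75.83 110.  ]
[612.79  81.28 110.  ]
[616.36  70.89 110.  ]
[524.2   46.11 110.  ]
[521.42  57.7  110.  ]
plate c [568.69  64.52 110.  ] slot c [568.69  64.   110.  ]
14.745054657857985 135.2950120786455
105.01936920216454 59.26728115993645
14.759997214225303 94.89557643902766
106.13787184706455 11.442089301247805
hub [537.09 185.43  76.  ] knob [587.05 205.28 117.  ]
```

```bash
python3 -c "
from h import *
to(586,203.5,97)"
```

```text
t 2.45 tcp [574.83 148.66 248.14] f [ 0.36 -0.58  0.34] open 85.6 yawy -65.78426191555477 Z [-0. -0. -1.]
shift cm [ 3.28 -4.55 15.11]
```

```bash
python3 -m handwheel '{"translation": [[1.7,-2.3,3],[3.3,-4.6,6],[3.3,-4.6,9],[3.3,-4.6,12],[3.3,-4.6,14],[3.3,-4.6,15.1],[3.3,-4.6,15.1],[3.3,-4.6,15.1],[3.3,-4.6,15.1],[3.3,-4.6,15.1],[3.3,-4.6,15.1],[3.3,-4.6,15.1]], "spin": [0,0,0,0,0,0,0,0,0,0,0,0], "fingers": [-1,-1,-1,-1,-1,-1,-1,0.9,0.9,0.9,0.9,0.9]}' 50
python3 - <<'E'
from h import *
for n in ["side"]:
    im=env.capture(n); cv2.imwrite("pics/s2.png",cv2.resize(im[200:400,200:400,::-1],(600,600)))
E
```

```text
time_s: 3.95
tcp_pos: [586.7, 205.7, 98.1]
tool_rot: [[0.912, 0.411, 0.001], [0.411, -0.912, 0.001], [0.001, -0.0, -1.0]]
contact_force: [-0.9, 0.8, 4.0]
opening: 20.4
```

View pics/s2.png

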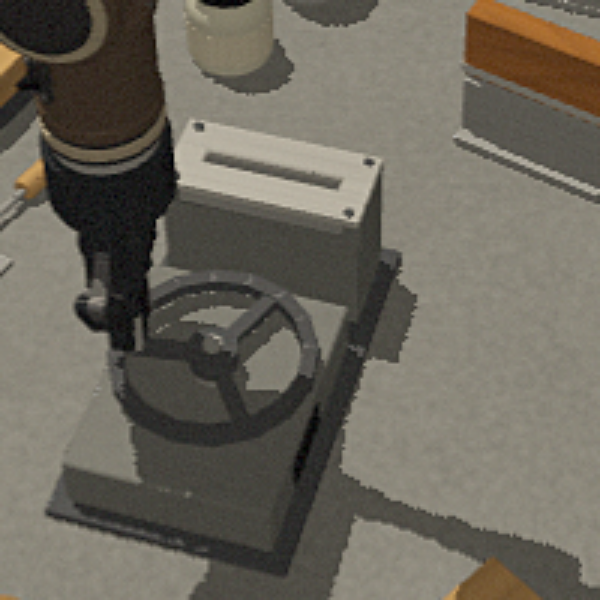

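```bash
python3 - <<'E'
import numpy as np
p0=np.radians(-1.8)
for k in range(1,27):
    p=p0+np.radians(15*k); print(k*15,(5.2*np.array([np.cos(p)-np.cos(p0),-(np.sin(p)-np.sin(p0))])).round(2))
E
```

```text
15 [-0.13 -1.35]
30 [-0.61 -2.62]
45 [-1.41 -3.72]
60 [-2.46 -4.58]
75 [-3.69 -5.14]
90 [-5.03 -5.36]
105 [-6.38 -5.23]
120 [-7.65 -4.75]
135 [-8.76 -3.95]
150 [-9.62 -2.9 ]
165 [-10.18  -1.67]
180 [-10.39  -0.33]
195 [-10.26   1.02]
210 [-9.78  2.29]
225 [-8.99  3.4 ]
240 [-7.94  4.26]
255 [-6.7   4.81]
270 [-5.36  5.03]
285 [-4.01  4.9 ]
300 [-2.74  4.42]
315 [-1.64  3.63]
330 [-0.78  2.58]
345 [-0.22  1.34]
360 [0. 0.]
375 [-0.13 -1.35]
390 [-0.61 -2.62]
```

```bash
python3 -m handwheel '{"translation": [[-0.13,-1.35,0],[-0.61,-2.62,0],[-1.41,-3.72,0],[-2.46,-4.58,0],[-3.69,-5.14,0],[-5.03,-5.36,0],[-5.03,-5.36,0]], "spin": [0,0,0,0,0,0,0], "fingers": [0.9,0.9,0.9,0.9,0.9,0.9,0.9]}' 50
python3 -c "
from h import *
to(537,185.1,97)"
```

```text
time_s: 4.88
tcp_pos: [517.1, 233.5, 98.0]
tool_rot: [[0.911, 0.412, -0.001], [0.412, -0.911, -0.0], [-0.001, -0.0, -1.0]]
contact_force: [-1.0, -2.0, 9.4]
opening: 20.7
t 4.88 tcp [517.06 233.54  98.04] f [-1.01 -2.01  9.44] open 20.7 yawy -65.69048987418556 Z [-0. -0. -1.]
shift cm [-0.18  5.24  0.1 ]
```

```bash
python3 -m handwheel '{"translation": [[-1.35,0.13,-0.05],[-2.62,0.61,-0.1],[-3.73,1.41,-0.1],[-4.59,2.46,-0.1],[-5.15,3.69,-0.1],[-5.36,5.03,-0.1],[-5.23,6.38,-0.1],[-4.75,7.65,-0.1],[-3.96,8.76,-0.1],[-2.91,9.62,-0.1],[-1.67,10.17,-0.1],[-0.33,10.39,-0.1],[-0.33,10.39,-0.1]], "spin": [0,0,0,0,0,0,0,0,0,0,0,0,0], "fingers": [0.9,0.9,0.9,0.9,0.9,0.9,0.9,0.9,0.9,0.9,0.9,0.9,0.9]}' 50
python3 -c "
from h import *
to(537,185.1,97)"
```

```text
time_s: 6.5
tcp_pos: [557.1, 137.5, 98.1]
tool_rot: [[0.912, 0.41, -0.003], [0.41, -0.912, 0.001], [-0.002, -0.002, -1.0]]
contact_force: [0.6, 3.0, 4.7]
opening: 20.6
t 6.5 tcp [557.11 137.46  98.09] f [0.62 2.97 4.69] open 20.6 yawy -65.78740642083262 Z [-0.  0. -1.]
shift cm [ 0.12 -5.17  0.12]
```

```bash
python3 -m handwheel '{"translation": [[1.35,-0.13,0],[2.62,-0.61,0],[3.72,-1.4,0],[4.58,-2.45,0],[5.14,-3.69,0],[5.36,-5.03,0],[5.34,-5.7,0],[5.34,-5.7,0]], "spin": [0,0,0,0,0,0,0,0], "fingers": [0.9,0.9,0.9,0.9,0.9,0.9,0.9,0.9]}' 50
python3 -c "
from h import *
to(537,185.1,97)"
```

```text
time_s: 7.5
tcp_pos: [583.3, 212.3, 98.2]
tool_rot: [[0.912, 0.411, 0.0], [0.411, -0.912, 0.002], [0.001, -0.001, -1.0]]
contact_force: [3.9, 3.6, -0.0]
opening: 20.0
t 7.5 tcp [583.29 212.33  98.18] f [ 3.94  3.57 -0.02] open 20.0 yawy -65.7248127614622 Z [ 0.  0. -1.]
shift cm [-5.34  0.58  0.11]
```

```bash
python3 -m handwheel '{"translation": [[-0.04,-0.3,0],[-0.09,-0.56,0],[-0.15,-0.83,0],[-0.15,-0.83,0],[-0.15,-0.83,0]], "spin": [0,0,0,0,0], "fingers": [0.9,0.9,0.9,0.9,0.9]}' 50
python3 -c "
from h import *
to(537,185.1,97)"
```

```text
time_s: 8.12
tcp_pos: [579.2, 218.3, 98.2]
tool_rot: [[0.912, 0.411, 0.001], [0.411, -0.912, 0.001], [0.002, -0.0, -1.0]]
contact_force: [6.9, 1.1, -0.6]
opening: 20.3
t 8.12 tcp [579.21 218.29  98.16] f [ 6.87  1.12 -0.58] open 20.3 yawy -65.74228838834424 Z [ 0.  0. -1.]
shift cm [-5.21  1.29  0.11]
```

```bash
python3 -m handwheel '{"translation": [[-0.04,-0.13,0],[-0.08,-0.26,0],[-0.08,-0.26,0],[-0.08,-0.26,0]], "spin": [0,0,0,0], "fingers": [0.9,0.9,0.9,0.9]}' 50
python3 -c "
from h import *
to(537,185.1,97)"
```

```text
time_s: 8.62
tcp_pos: [579.1, 218.5, 98.2]
tool_rot: [[0.911, 0.412, 0.005], [0.412, -0.911, -0.002], [0.004, 0.004, -1.0]]
contact_force: [9.0, -3.7, -2.8]
opening: 20.4
t 8.62 tcp [579.09 218.5   98.21] f [ 9.02 -3.69 -2.77] open 20.4 yawy -65.69182040368564 Z [ 0. -0. -1.]
shift cm [-5.21  1.31  0.11]
```

```bash
python3 -m handwheel '{"translation": [[0.04,0.15,0],[0.04,0.15,0],[0.04,0.15,0],[0.04,0.15,0],[0.04,0.15,0],[0.04,0.15,-2],[0.04,0.15,-6],[0.04,0.15,-11],[0,6,-15],[0,11,-17],[0,12,-17],[0,12,-17],[0,12,-17]], "spin": [0,0,0,0,0,0,0,0,0,0,0,0,0], "fingers": [0.9,-1,-1,-1,-1,-1,-1,-1,-1,-1,-1,-1,-1]}' 50
python3 - <<'E'
from h import *
import pickle
s=env.sense(); im=env.capture("wrist"); cv2.imwrite("pics/w3.png",im[:,:,::-1]); pickle.dump(s,open("w3.pkl","wb"))
im=env.capture("top");cv2.imwrite("pics/top3.png",im[:,:,::-1])
crop("pics/top3.png",170,190,310,300,5.5,"pics/c3.png")
to(521.8,-326.7,250)
E
```

```text
time_s: 10.25
tcp_pos: [625.0, 112.0, 267.3]
tool_rot: [[0.911, 0.412, -0.003], [0.412, -0.911, 0.0], [-0.002, -0.001, -1.0]]
contact_force: [-0.3, -0.6, -0.1]
opening: 85.4
t 10.35 tcp [625.09 112.25 267.18] f [-0.11 -0.35 -0.19] open 85.5 yawy -65.62154620879735 Z [-0.  0. -1.]
shift cm [-27.52  35.72   1.74]
```

View pics/w3.png

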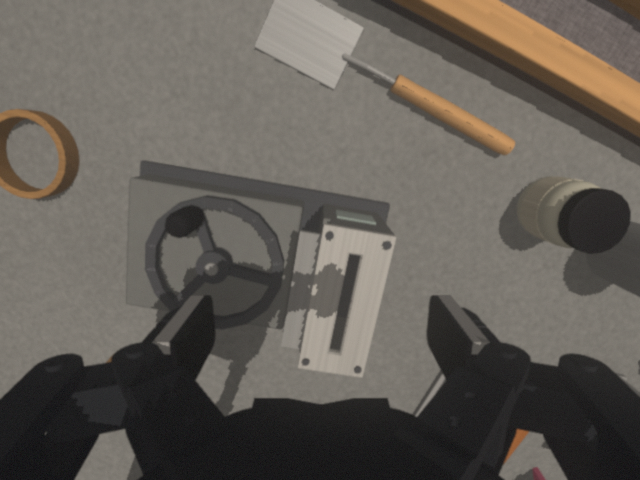

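View pics/c3.png

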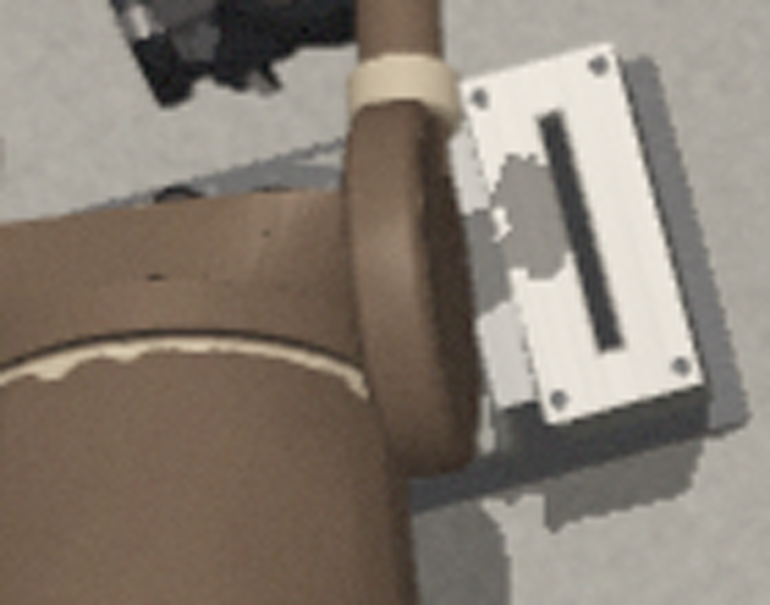

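The slot is now dark all along and the shutter sticks out on the deck side, so it is open. The knob is at (184,221) in the wrist picture. Next I'll go and look at the short squeegee.

```bash
python3 -c "
from h import *
to(475,-335,262)"
```

```text
t 10.35 tcp [625.09 112.25 267.18] f [-0.11 -0.35 -0.19] open 85.5 yawy -65.62154620879735 Z [-0.  0. -1.]
shift cm [-32.13  34.54   0.55]
```

```bash
python3 -m handwheel '{"translation": [[-2.5,2.7,0],[-5.5,6,0],[-8.5,9.2,0],[-11.5,12.4,0],[-14.5,15.6,0],[-17.5,18.8,0],[-20.5,22,0],[-23.5,25.3,0],[-26.5,28.5,0],[-29,31.2,0],[-31,33.3,0],[-32.1,34.5,0],[-32.1,34.5,0],[-32.1,34.5,0]], "spin": [0,0,0,0.05,0.1,0.15,0.2,0.25,0.27,0.27,0.27,0.27,0.27,0.27], "fingers": [-1,-1,-1,-1,-1,-1,-1,-1,-1,-1,-1,-1,-1,-1]}' 50
python3 - <<'E'
from h import *
import pickle
s=env.sense(); im=env.capture("wrist"); cv2.imwrite("pics/w4.png",im[:,:,::-1]); pickle.dump(s,open("w4.pkl","wb"))
to(521.8,-326.7,250)
E
```

```text
time_s: 12.1
tcp_pos: [475.9, -334.3, 268.0]
tool_rot: [[0.988, 0.154, -0.0], [0.154, -0.988, 0.001], [-0.0, -0.001, -1.0]]
contact_force: [0.1, 0.2, 0.7]
opening: 85.4
t 12.15 tcp [ 475.98 -334.29  268.13] f [ 0.11 -0.79 -0.46] open 85.4 yawy -81.11274419721549 Z [-0.  0. -1.]
shift cm [ 4.64 -0.04  1.81]
```

View pics/w4.png

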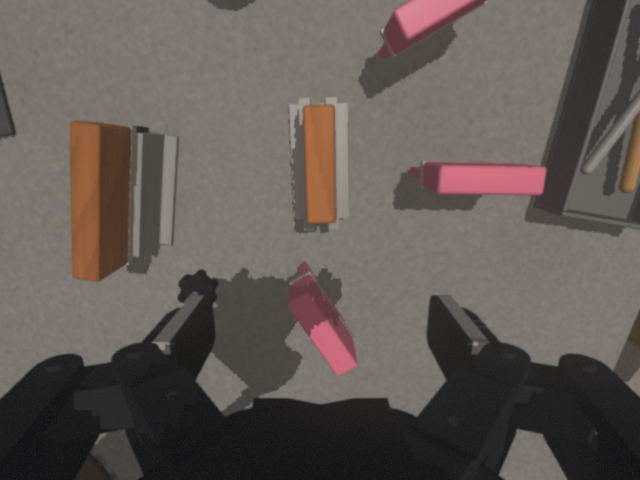

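```bash
python3 - <<'E'
from h import *
crop("pics/w4.png",260,80,380,250,3.5,"pics/w4a.png")
E
```

```text
(no output)
```

View pics/w4a.png

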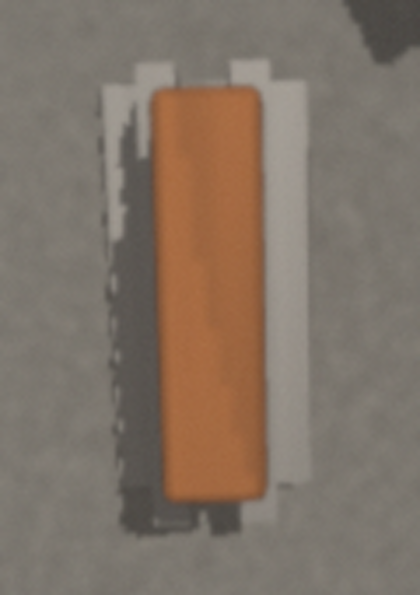

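```bash
python3 - <<'E'
from h import *
import pickle
c=cam("wrist",pickle.load(open("w4.pkl","rb")))
k=3.5
P=lambda q:at(c,(260+q[0]/k-.4,80+q[1]/k-.4),116)
q=[P(a) for a in [(152,88),(262,86),(268,499),(165,501)]]
for a in q: print(a)
m=np.mean(q,0); print("c",m)
e=q[0]+q[1]-q[2]-q[3]; print(np.degrees(np.arctan2(e[1],e[0])),np.linalg.norm(e)/2)
for i,j in((0,3),(1,2)):
  e=q[i]-q[j];print(np.degrees(np.arctan2(e[1],e[0])))
print(np.linalg.norm(q[0]-q[1]),np.linalg.norm(q[2]-q[3]))
to(m[0],m[1],96)
E
```

```text
[ 564.49 -307.91  116.  ]
[ 568.42 -330.45  116.  ]
[ 481.89 -346.24  116.  ]
[ 477.83 -323.4   116.  ]
c [ 523.16 -327.    116.  ]
10.237784425670545 87.99516930731704
10.132422951398594
10.343231158399707
22.87574959059104 23.19918713288455
t 12.15 tcp [ 475.98 -334.29  268.13] f [ 0.11 -0.79 -0.46] open 85.4 yawy -81.11274419721549 Z [-0.  0. -1.]
shift cm [ 4.77  0.02 17.21]
```

```bash
python3 -m handwheel '{"translation": [[2,0,2],[4,0,4],[4.8,0,7],[4.8,0,10],[4.8,0,13],[4.8,0,15.5],[4.8,0,17.2],[4.8,0,18.3],[4.8,0,18.3],[4.8,0,18.3],[4.8,0,18.3],[4.8,0,18.3],[4.8,0,18.3],[4.8,0,18.3]], "spin": [-0.023,-0.023,-0.023,-0.023,-0.023,-0.023,-0.023,-0.023,-0.023,-0.023,-0.023,-0.023,-0.023,-0.023], "fingers": [-1,-1,-1,-1,-1,-1,-1,-1,-1,0.9,0.9,0.9,0.9,0.9]}' 60
python3 - <<'E'
from h import *
im=env.capture("side"); cv2.imwrite("pics/s5.png",cv2.resize(im[100:280,320:500,::-1],(600,600)))
to(523,-327,85)
E
```

```text
time_s: 13.9
tcp_pos: [523.3, -328.3, 86.0]
tool_rot: [[0.984, 0.176, 0.001], [0.176, -0.984, -0.0], [0.001, 0.0, -1.0]]
contact_force: [-0.7, 1.4, 4.0]
opening: 23.0
t 13.95 tcp [ 523.28 -328.26   86.02] f [-1.39  1.45  4.3 ] open 23.6 yawy -79.87070275359078 Z [ 0. -0. -1.]
shift cm [-0.01 -0.13  0.1 ]
```

View pics/s5.png

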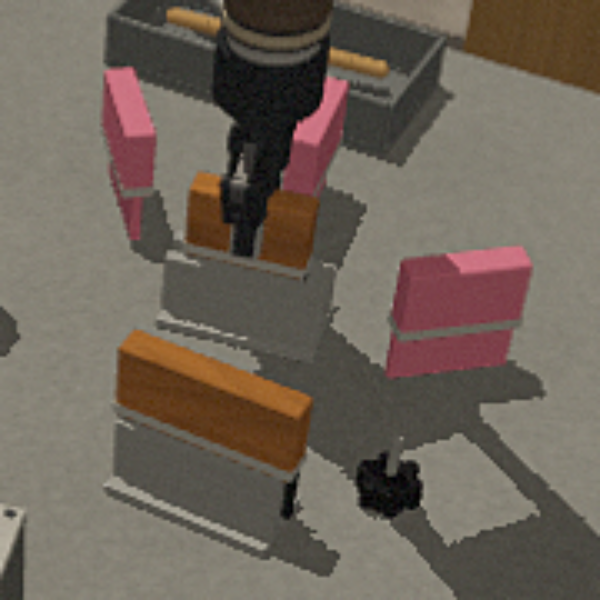

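```bash
python3 -m handwheel '{"translation": [[0,0,-0.5],[0,0,-1.5],[0,0,-3],[0,0,-5],[0,0,-7],[0,0,-10],[0,0,-13],[0,0,-15.5],[0,0,-17],[0,0,-17],[0,0,-17]], "spin": [0,0,0,0,0,0,0,0,0,0,0], "fingers": [0.9,0.9,0.9,0.9,0.9,0.9,0.9,0.9,0.9,0.9,0.9]}' 60
python3 - <<'E'
from h import *
im=env.capture("side"); cv2.imwrite("pics/s6.png",cv2.resize(im[60:260,300:500,::-1],(600,600)))
im=env.capture("wrist"); cv2.imwrite("pics/w6.png",im[:,:,::-1])
to(568.7,64.2,258)
E
```

```text
time_s: 15.32
tcp_pos: [522.3, -327.7, 254.2]
tool_rot: [[0.984, 0.176, -0.002], [0.176, -0.984, 0.001], [-0.001, -0.001, -1.0]]
contact_force: [1.0, -0.2, -2.1]
opening: 23.5
t 15.43 tcp [ 522.15 -327.61  253.59] f [ 0.59 -0.58 -2.36] open 23.2 yawy -79.8722229896832 Z [-0.  0. -1.]
shift cm [ 11.47 -37.75  -0.38]
```

View pics/s6.png

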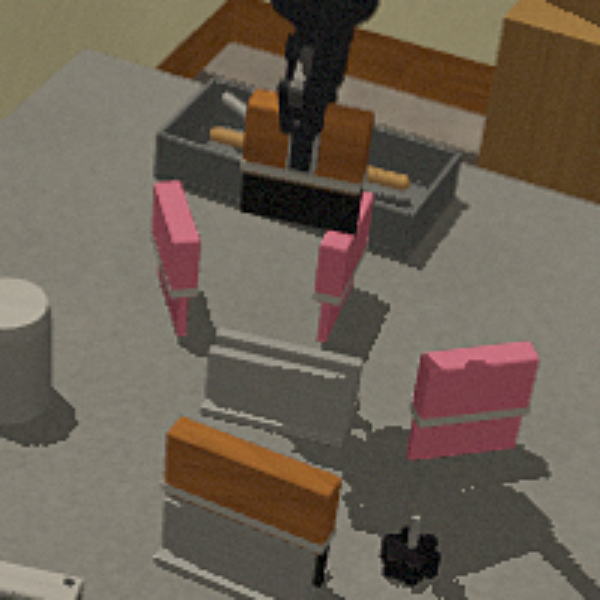

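View pics/w6.png

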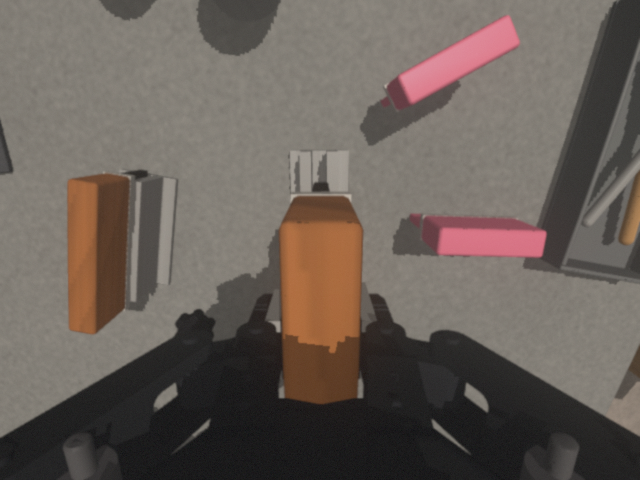

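```bash
python3 - <<'E'
from h import *
crop("pics/w6.png",260,170,380,410,2.5,"pics/w6a.png")
p=env.camera_params("wrist"); M=np.array(p["mount"]); c=(np.array(p["K"]),np.array(p["D"]),M[:3,:3],M[:3,3])
for q in [(281,222),(362,222),(358,402),(285,400)]: print("top",at(c,q,-30))
for q in [(292,196),(351,195)]: print("bot",at(c,q,30))
for q in [(313,183),(328,183),(313,193),(328,193)]: print("blade?",at(c,q,70),at(c,q,30))
E
```

```text
top [ 44.67 -10.17 -30.  ]
top [ 44.69  11.69 -30.  ]
top [-13.35  12.36 -30.  ]
top [-12.61 -10.64 -30.  ]
bot [ 42.84 -11.85  30.  ]
bot [43.29 13.65 30.  ]
blade? [43.96 -3.58 70.  ] [48.44 -2.74 30.  ]
blade? [43.97  4.51 70.  ] [48.44  3.68 30.  ]
blade? [38.56 -3.6  70.  ] [44.14 -2.76 30.  ]
blade? [38.56  4.54 70.  ] [44.15  3.71 30.  ]
```

View pics/w6a.png

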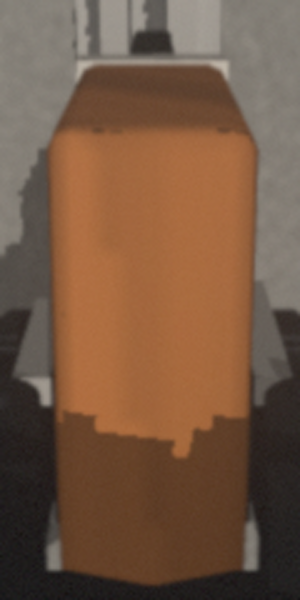

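```bash
python3 -m handwheel '{"translation": [[0.5,-2,0],[1.4,-5,0],[2.6,-8.5,0],[3.8,-12.5,0],[5,-16.5,0],[6.2,-20.5,0],[7.4,-24.5,0],[8.6,-28.5,0],[9.8,-32.3,0],[10.7,-35.3,0],[11.3,-37.2,0],[11.5,-37.8,0],[11.5,-37.8,2],[11.5,-37.8,4],[11.5,-37.8,5],[11.5,-37.8,5],[11.5,-37.8,5]], "spin": [0,0,0,-0.02,-0.04,-0.06,-0.08,-0.08,-0.08,-0.08,-0.08,-0.08,-0.08,-0.08,-0.08,-0.08,-0.08], "fingers": [0.9,0.9,0.9,0.9,0.9,0.9,0.9,0.9,0.9,0.9,0.9,0.9,0.9,0.9,0.9,0.9,0.9]}' 60
cat > look.py <<'E'
import sys
from h import *
import pickle
t=sys.argv[1]
for n,b in (("side",(230,190,380,310)),("top",(230,170,320,280)),("wrist",(220,100,420,300))):
    s=env.sense(); im=env.capture(n); cv2.imwrite(f"pics/{n}{t}.png",im[:,:,::-1]); pickle.dump(s,open(f"{n}{t}.pkl","wb"))
    crop(f"pics/{n}{t}.png",*b,{"side":5,"top":5,"wrist":3}[n],f"pics/{n}{t}c.png")
to(568.7,64.2,158)
E
python3 look.py 7
```

```text
time_s: 17.55
tcp_pos: [570.3, 63.8, 206.1]
tool_rot: [[0.967, 0.253, 0.001], [0.253, -0.967, -0.0], [0.001, 0.0, -1.0]]
contact_force: [-0.3, 0.4, -1.4]
opening: 23.5
t 17.7 tcp [570.36  64.06 206.27] f [-0.29 -0.26 -1.22] open 23.2 yawy -75.29476558264221 Z [ 0.  0. -1.]
shift cm [-0.17 -0.06  4.83]
```

View pics/side7c.png

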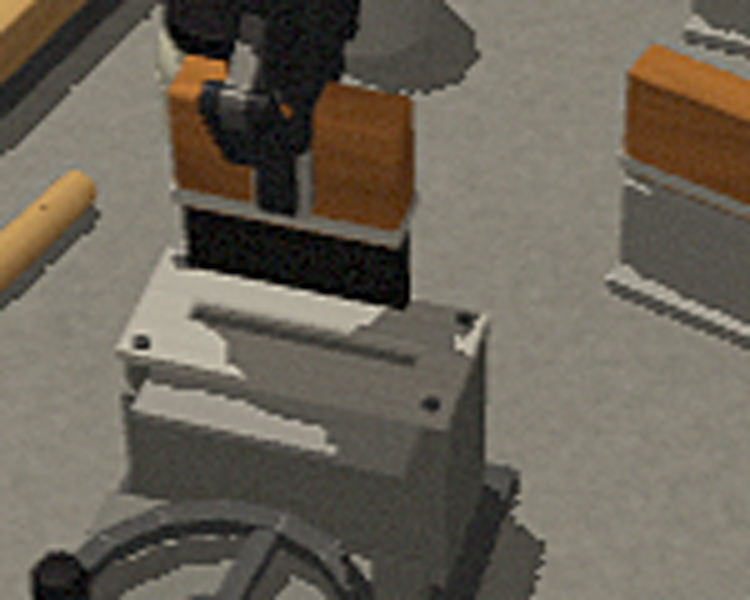

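View pics/top7c.png

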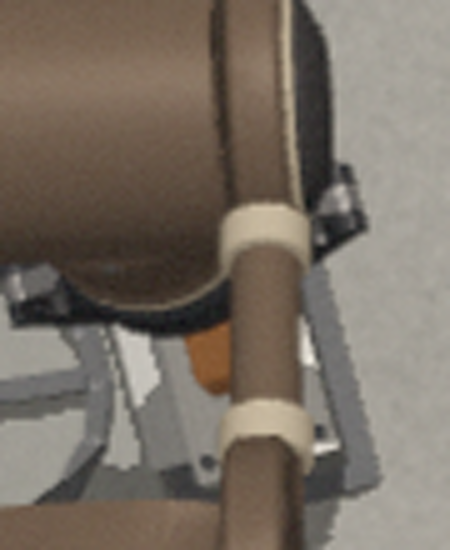

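View pics/wrist7c.png

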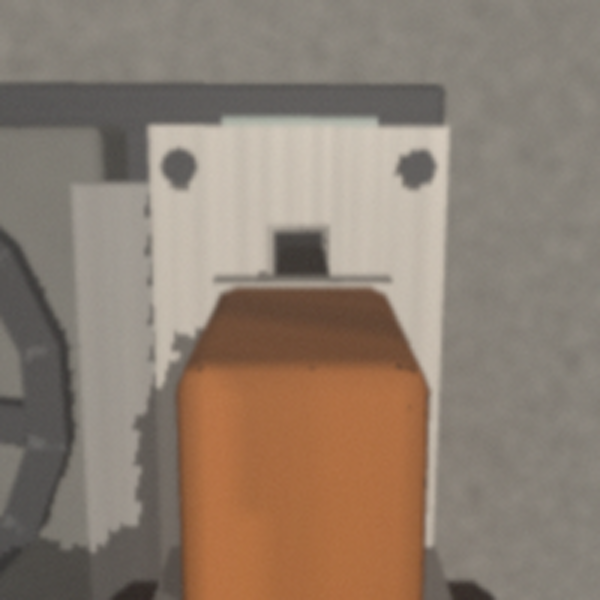

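```bash
python3 - <<'E'
from h import *
import pickle
p=env.camera_params("wrist"); M=np.array(p["mount"]); c=(np.array(p["K"]),np.array(p["D"]),M[:3,:3],M[:3,3])
Q=lambda x,y,z: at(c,(220+x/3-.33,100+y/3-.33),z)
print("slot end",Q(274,228,96.3),Q(328,228,96.3), "further", Q(274,270,96.3),Q(328,270,96.3))
print("plate",Q(149,125,96.3),Q(448,125,96.3),Q(435,545,96.3))
print("handle",Q(180,370,-30),Q(428,370,-30),"ferrule",Q(216,279,30),Q(391,279,30))
s=pickle.load(open("wrist7.pkl","rb")); R=s["tool_rot"]
e=(Q(301,228,96.3)); print("slot end world",s["tcp_pos"]+R@e, "centre", s["tcp_pos"]+R@(e-[47,0,0])+0)
# side: world predicted corners
cs=cam("side",None)
W=np.array([568.7,64.2,110]); a=np.radians(14.7); ex=np.array([np.cos(a),np.sin(a),0]); ey=np.array([-ex[1],ex[0],0])
pr=lambda P:((proj(cs,P)-[230,190]+.4)*5)
print("side slot corners", pr([W+sx*47*ex+sy*5*ey for sx in(1,-1) for sy in (1,-1)]))
print("plate corners", pr([W+sx*68*ex+sy*30*ey for sx in(1,-1) for sy in (1,-1)]))
T=s["tcp_pos"]
print("blade low corners near face", pr([T+R@np.array([sx*45,-4,70]) for sx in(1,-1)]))
print("handle low corners near face", pr([T+R@np.array([sx*45,-12,30]) for sx in(1,-1)]))
E
python3 - <<'E'
import sys; sys.path.insert(0,'.')
import os; os.chdir('.')
from h import *
crop("pics/side7.png",255,220,335,275,10,"pics/side7d.png")
E
```

```text
slot end [45.43 -5.43 96.3 ] [45.44  5.52 96.3 ] further [36.9  -5.48 96.3 ] [36.91  5.58 96.3 ]
plate [ 65.72 -30.13  96.3 ] [65.77 29.21 96.3 ] [-23.43  29.53  96.3 ]
handle [ 44.36 -10.65 -30.  ] [ 44.38  11.67 -30.  ] ferrule [ 44.24 -12.08  30.  ] [44.27 13.09 30.  ]
slot end world [614.63  75.51 110.17] centre [569.17  63.58 110.08]
side slot corners [[189.37 318.18]
 [197.52 300.96]
 [415.25 365.32]
 [422.26 347.58]]
plate corners [[118.45 351.42]
 [168.83 248.78]
 [449.44 421.58]
 [489.94 314.4 ]]
blade low corners near face [[187.5  268.7 ]
 [406.78 314.07]]
handle low corners near face [[175.01 209.31]
 [400.46 255.1 ]]
```

View pics/side7d.png

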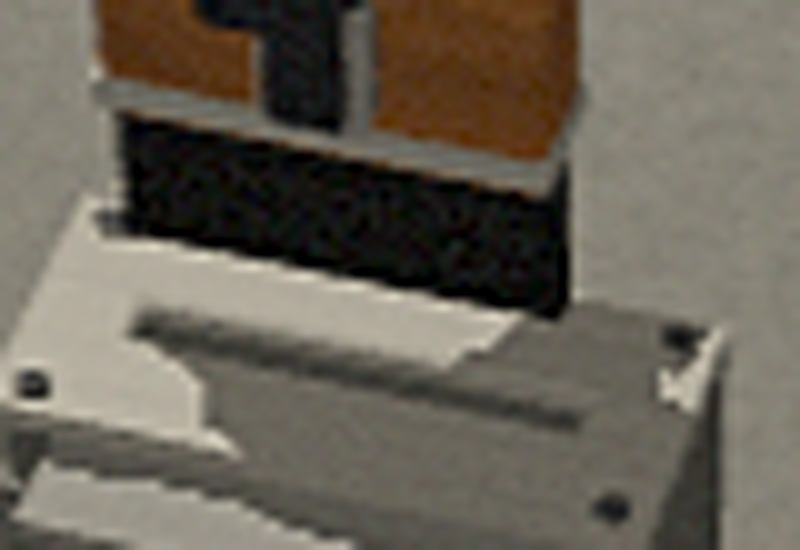

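```bash
python3 -m handwheel '{"translation": [[-0.1,-0.04,0.5],[-0.13,-0.045,1.2],[-0.13,-0.045,1.8],[-0.13,-0.045,2.2],[-0.13,-0.045,2.2],[-0.13,-0.045,2.2]], "spin": [0,0,0,0,0,0], "fingers": [0.9,0.9,0.9,0.9,0.9,0.9]}' 60
python3 look.py 8
```

```text
time_s: 18.45
tcp_pos: [568.5, 64.2, 183.4]
tool_rot: [[0.967, 0.254, 0.0], [0.254, -0.967, 0.0], [0.0, 0.0, -1.0]]
contact_force: [0.3, -0.4, -1.4]
opening: 23.2
t 18.6 tcp [568.56  64.26 183.58] f [-0.07 -0.55 -1.35] open 23.4 yawy -75.28536538547485 Z [ 0.  0. -1.]
shift cm [0.01 0.01 2.56]
```

View pics/side8c.png

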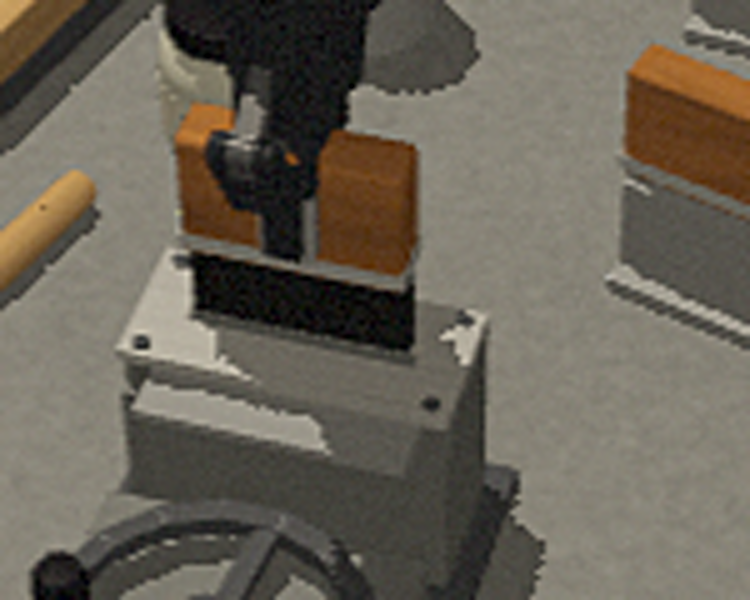

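View pics/wrist8c.png

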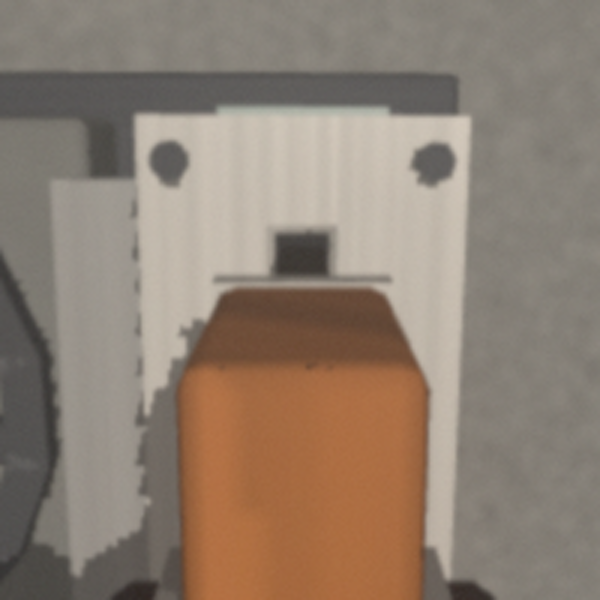

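```bash
python3 - <<'E'
from h import *
p=env.camera_params("wrist"); M=np.array(p["mount"]); c=(np.array(p["K"]),np.array(p["D"]),M[:3,:3],M[:3,3])
Q=lambda x,y,z: at(c,(220+x/3-.33,100+y/3-.33),z)
print(Q(272,229,73.5),Q(333,229,73.5),Q(135,115,73.5),Q(471,115,73.5),Q(180,370,-30),Q(428,370,-30))
E
python3 -m handwheel '{"translation": [[0,-0.03,0.2],[0,-0.03,0.4],[0,-0.03,0.6],[0,-0.03,0.6]], "spin": [0,0,0,0], "fingers": [0.9,0.9,0.9,0.9]}' 60
```

```text
[47.34 -5.2  73.5 ] [47.35  5.9  73.5 ] [ 67.45 -29.42  73.5 ] [67.5  30.27 73.5 ] [ 44.36 -10.65 -30.  ] [ 44.38  11.67 -30.  ]
time_s: 19.1
tcp_pos: [568.0, 64.5, 176.9]
tool_rot: [[0.967, 0.254, -0.001], [0.254, -0.967, -0.0], [-0.001, -0.0, -1.0]]
contact_force: [-0.7, 0.4, -2.0]
opening: 23.6
```

```bash
python3 -m handwheel '{"translation": [[0,0,0.15],[0,0,0.3],[0,0,0.45],[0,0,0.6],[0,0,0.6]], "spin": [0,0,0,0,0], "fingers": [0.9,0.9,0.9,0.9,0.9]}' 60
```

```text
time_s: 19.73
tcp_pos: [568.1, 64.5, 171.1]
tool_rot: [[0.967, 0.254, -0.0], [0.254, -0.967, -0.0], [-0.0, -0.0, -1.0]]
contact_force: [0.3, -0.0, -2.5]
opening: 23.0
```

Force is steady, so there's no contact as the blade passes the shutter level. I'll continue down.

```bash
python3 -m handwheel '{"translation": [[0,0,0.2],[0,0,0.4],[0,0,0.6],[0,0,0.8],[0,0,1.0],[0,0,1.1],[0,0,1.1],[0,0,1.1],[0,0,1.1]], "spin": [0,0,0,0,0,0,0,0,0], "fingers": [0.9,0.9,0.9,0.9,0.9,0.9,0.9,0.9,0.9]}' 60
python3 look.py 9
python3 -c "
from h import *
crop('pics/side9.png',255,215,335,275,10,'pics/side9d.png')"
```

```text
time_s: 20.85
tcp_pos: [568.3, 64.6, 160.4]
tool_rot: [[0.967, 0.254, 0.0], [0.254, -0.967, 0.0], [0.0, 0.0, -1.0]]
contact_force: [0.5, 0.8, -1.3]
opening: 23.6
t 21.0 tcp [568.28  64.53 160.36] f [ 0.01  0.12 -1.88] open 23.3 yawy -75.287555816505 Z [ 0.  0. -1.]
shift cm [0.03 0.04 0.24]
```

View pics/side9d.png

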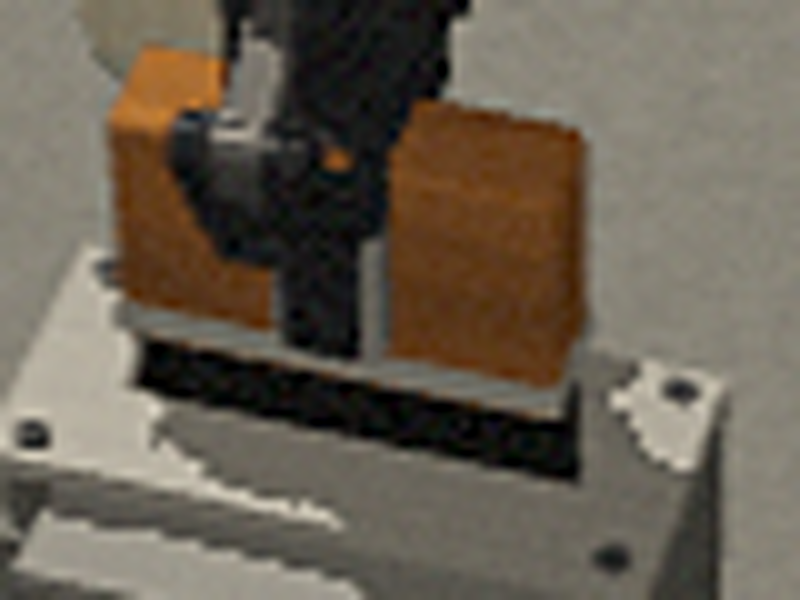

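View pics/wrist9c.png

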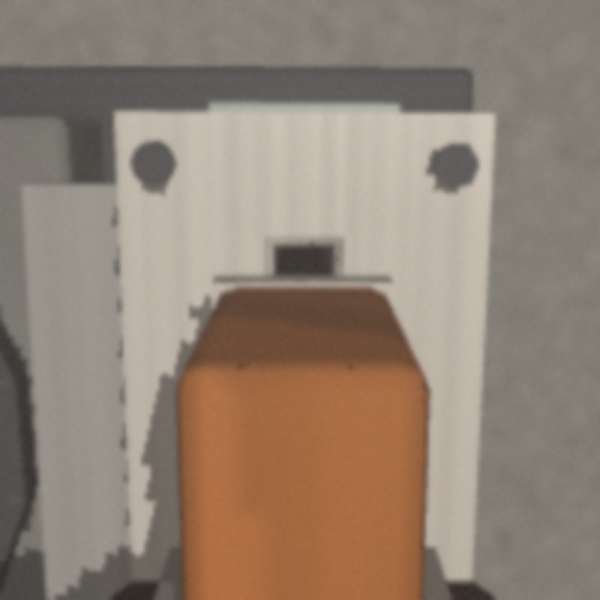

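View pics/side9.png

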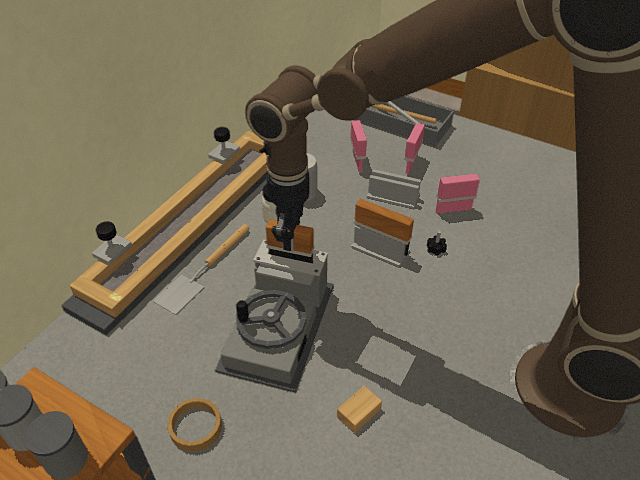

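The blade stands in the slot. In the side crop about half its height still shows below the ferrule: about 5 of 12 px at its left end and 7 of 13 px at its right. The knob is still at the stop, and the measured force is only the squeegee's weight. I'll let it settle for a moment and hand in.

```bash
python3 -m handwheel '{"translation": [[0,0,0],[0,0,0],[0,0,0],[0,0,0]], "spin": [0,0,0,0], "fingers": [0.9,0.9,0.9,0.9]}' 60
python3 - <<'E'
from h import *
s=env.sense(); print(s["tcp_pos"],s["contact_force"],s["moment"],s["dq"])
print(env.finish_job())
E
```

```text
time_s: 21.5
tcp_pos: [568.2, 64.5, 160.3]
tool_rot: [[0.967, 0.254, 0.0], [0.254, -0.967, 0.0], [0.0, -0.0, -1.0]]
contact_force: [0.0, 0.5, -2.4]
opening: 23.4
[568.24  64.53 160.27] [ 0.04  0.49 -2.4 ] [-0.04 -0.    0.  ] [ 0.05 -0.01 -0.03  0.11 -0.1  -0.01]
the job is handed in; nothing more can be done
None
```

The short squeegee is hanging in the gauge window, held still by the gripper with about half its blade inside, and the job is handed in at 21.5 s.

- **Handwheel:** I carried the knob anticlockwise by just over a full turn. At the end it stopped moving (0.2 mm for 2.7 mm commanded) while the force rose to about 10 N. The knob's position puts the crank at about 6.69 rad, and the pictures show the slot dark from end to end with the shutter out on the deck side.
- **Squeegee:** I gripped the 90 mm brown squeegee on its handle, lifted it from its rest and lowered it upright through the window. From the tool height its edge is about 20 mm below the mouth. The side picture agrees roughly, showing 17 to 21 mm of blade still above the plate.
- **Last check:** The tool was still. The sideways force was about 0.5 N and the vertical force −2.4 N, which is just the squeegee's weight, so nothing shows it touching the bottom, the shoulders or the sides.
- **Other things on the table:** I touched none of them, and the last side picture shows those in view where they were. The ink tin and ink jar were partly hidden behind the arm in that picture.

The top camera put the window centre about 1.5 mm from the wrist camera's estimate. I used the wrist camera, and the blade went in without contact. No check failed.

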